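# Rock a dry-fitted finial out of its mortises

## Task

The dark carved finial is stuck by its two tenons in the pale rail: too tight to pull straight up without tearing the rail out of its light spring straps, and dried glue has caught one tenon, nobody knows which, so feel which end gives without forcing the other. Rock the finial gently end to end, a few degrees at a time and the end that gives first, until both tenons are free, with the rail still down on the bench. Then lower it upright, without dropping it, onto the middle of the green stand, lengthwise, with its shoulder resting on both battens and its tenons hanging in the gap, let go, and leave the mallet, glue bottle and tape roll alone.

Things in the scene. Friction and masses are not known exactly. Their poses are not given: they have to be found in the camera images.
- finial_mid (a point): Centre of the loose dark finial (0.2 to 0.45 kg), 35 mm above its shoulder's underside; z up, y its long axis, x across. Shoulder block 92 mm (y) x 46 mm (x) x 25 mm high, on it a neck and below it two tenons at y = +35 and -35 mm. Starts fully seated on the rail, centred, its y along the rail's y.
- finial_neck (a point): Centre of the finial's neck, 47.5 mm above the shoulder's underside: a plain block 44 mm (y) x 32 mm (x) x 45 mm high standing on the middle of the shoulder, with a low dome 8 mm high on top. Good to grip across y or x; small scrolls rise 3 mm above the shoulder beside it.
- tenon_a (a point): Centre of the lower end face of the finial's tenon at its +y end. Each tenon hangs 32 mm below the shoulder and is 14 mm wide in x; in y its shank is 11 mm and its lowest 6 mm, the heel, is 14 mm, jutting 3 mm outward (away from the finial's middle).
- tenon_b (a point): Centre of the lower end face of the finial's tenon at its -y end, the mirror image of the other.
- rail_seat (a point): Centre of the top of the pale wooden rail, 52 mm above the bench, where the shoulder sits; y along the rail, z up. The rail is 220 mm (y) x 70 mm x 52 mm, with mortises at y = +35 and -35 mm. Steel straps, 4 mm thick and 90 mm across, lie over it at y = +92 and -92 mm.
- mortise_a (a point): Centre of the mouth of the rail's mortise at +y (the other is alike): 37 mm deep, slack along y (3 to 4 mm each side of the tenon), its upper part lined with sprung cork pinching the tenon across x. Drawing one tenon up takes 10 to 14 N, both at once twice that; a tenon stays where it is left. The slack lets the finial tilt about 0.12 rad about x, more as it rises.
- mortise_b (a point): Mouth of the mortise at -y. In one of the two mortises, unseen, hard glue overhangs the heel from outside by 2.5 mm. Lifting that end first pulls on the glue: the wrist force grows 2 to 3 times more over the first 5 mm than at the other end. Raise the other end about 9 mm first (this swings the caught heel clear inward), then bring the caught end up level; once both are 13 mm up it is past.
- rail (a joint): How far (m) the rail has been pulled up off the bench: 0 when down. The spring straps hold it down with about 16 N; a larger pull lifts it (and 0.3 N more per mm); they push it back when the pull ends. More than 4 mm counts as torn up.
- stand_top (a point): Centre of the top of the fixed glue-up stand, 50 mm above the bench, midway between two parallel green battens that run along y: each 170 mm long, 24 mm wide, with a gap of 26 mm between them, 40 mm deep. y along the battens, x across. The finial belongs with its centre 35 mm above this point and its long axis along y, either way round.
- mallet: Wooden carpenter's mallet lying on the bench, 325 mm long along y, head 70 mm high at +y; origin under its middle. Bystander.
- glue: White glue bottle, 60 mm diameter, 150 mm tall, origin at the centre of its underside. Bystander.
- tape: Roll of tape lying flat, 100 mm diameter, 40 mm high, origin at the centre of its underside. Bystander.
There are look-alikes about, which are no part of the job. There is more than one size of the part that bears finial_mid; the job needs the middle-sized.

How it is judged:
On the way, in this order (a step that is already met when the one before it is completed fails the run):
1. the finial is rocked end to end: tilted by more than 0.04 rad with both tenons still in their mortises (angle between finial_mid's own z axis and vertical above 0.04 rad and z of each of tenon_a, tenon_b in the frame of rail_seat below -0.006 m and horizontal distance between finial_mid and rail_seat below 0.02 m and angle between the x axis of finial_mid and the x axis of rail_seat, either way round below 0.05 rad), for 0.05 s.
2. both tenons are out, above the rail's top, and the rail lies down (z of each of tenon_a, tenon_b in the frame of rail_seat above 0.003 m and value of joint rail below 0.002 m), for 0.1 s.
At the end, for the whole second after the job is handed in: The finial rests upright (within 0.08 rad) on the stand, its shoulder on both battens (centre 31 to 39 mm above their top, within 15 mm of the middle across and 50 mm along, lengthwise within 0.25 rad), tenons in the gap, at rest and released; the rail is down on the bench (within 2 mm) (z of finial_mid in the frame of stand_top between 0.031 and 0.039 m and x of finial_mid in the frame of stand_top between -0.015 and 0.015 m and y of finial_mid in the frame of stand_top between -0.05 and 0.05 m and angle between finial_mid's own z axis and vertical below 0.08 rad and angle between the y axis of finial_mid and the y axis of stand_top, either way round below 0.25 rad and linear speed of finial below 0.02 m/s and angular speed of finial below 0.1 rad/s and value of joint rail below 0.002 m); the robot touches nothing.
It fails at once if the rail is pulled up more than 4 mm (value of joint rail above 0.004 m).
It fails at once if the finial is tilted more than 0.26 rad while a tenon is still in the rail (angle between finial_mid's own z axis and vertical above 0.26 rad and (z of any of tenon_a, tenon_b in the frame of rail_seat below 0 m and horizontal distance between finial_mid and rail_seat below 0.05 m)).
It fails at once if the finial is dropped onto the stand (falling freely at more than 0.45 m/s) (horizontal distance between finial_mid and stand_top below 0.1 m and linear speed of finial above 0.45 m/s and contact force between the fingers and finial below 0.1 N).
It fails at once if a bystander is moved more than 30 mm (distance of any of mallet, glue, tape from where it was at the start of the episode above 0.03 m).
It also fails if it takes over 67 s, if anything falls off the work surface, if the arm or the gripper's body presses on something with over 40 N, if the wrist force passes 120 N, or if a joint passes its speed limit or range.

## Robot

A 6-joint arm with a two-finger parallel gripper is mounted at the origin on the work surface. World frame = base frame: x ahead of the robot, y to its left, z up, the work surface at z = 0. Lengths are in m, angles in rad, forces in N, time in s.
With the tool pointing down it reaches from about 0.425 to 0.95 m from the base axis. Payload 14.7 kg.
Tool frame: the origin (TCP) lies midway between the tips of the shut fingers; the grasp point (between the pads) lies 19 mm behind it; z points along the fingers, y is the line along which they close (so a half turn about z gives the same grasp; the last joint's range is limited). The gripper opens to 85 mm and grips with 20 to 120 N. Pads are 22 mm wide; open, the fingers measure 114 mm over their backs; the gripper's body (76 mm by 85 mm) begins 54 mm behind the grasp point. The pads swing forward as they close: fully open they stand 13 mm farther back than shut.
Start: joints at [1.182, 0.48, 1.596, -0, 1.065, -0.047], TCP at [0.218, 0.612, 0.231] pointing down, gripper open.
Joint ranges: [-2.75, 2.75], [-0.82, 2.05], [0.23, 2.67], [-1.56, 4.7], [0.09, 2.69], [-2.92, 2.92]. Speed limits (rad/s): [1.89, 1.89, 2.39, 3.01, 3.01, 3.01].

## Interface

Orientations are given as a unit quaternion [x, y, z, w].
In Python, from station import manip gives the robot as it stands.
- The arm moves only by the shell command python3 -m handwheel 'ROWS' [FORCE]. ROWS is JSON, a list of rows, each an object of numbers: "wx", "wy", "wz": the turn, a rotation vector about the tool's x, y, z in rad; "tx", "ty", "tz": the shift along the tool's x, y, z in m; "hand": the gripper command: -1 is fully open, 1 is shut, values between are in proportion. In form: [{"wx": .., "wy": .., "wz": .., "tx": .., "ty": .., "tz": .., "hand": ..}, ...]. A call has 1 to 10 rows; each row shifts and turns the commanded pose from where the row before left it, along the tool's axes as they then stand; what a row does not reach is not made up. A row lasts 1/10 s, in which the tool goes at most 50 mm and 8.59 degrees, less where a joint would pass 70% of its speed; a pose out of reach is approached as far as the arm can. A call with a gripper value outside its range is refused whole. The fingers move at their own pace and stop on an object; FORCE is the grip in N (left out, the last holds). Time passes only in rows, so rows that do not move let the fingers close. It gives the time, the measured TCP pose, the force, the opening and the grip force at its end, in the units of the state.
- manip.get_obs(): the state, without advancing time (a new reading comes with each control period).
- manip.get_image(name): name is "side" or "top" or "wrist"; returns a dict with "image" (480x640x3 uint8, red, green, blue), "depth" (480x640 float32, m along the optical axis (not along the pixel's ray), 0 where there is no reading), "fx", "fy", "cx", "cy" (pixels), "R" (3x3) and "t" (3): a world point X has camera coordinates R X + t. Camera axes: x right, y down, z forward; pixel columns grow to the right and rows downward; lengths in m; the calibration is good to about 2 mm. A picture is of the moment at which its call begins.
- manip.finish_job(): hands the job in; it is judged then, once.
Trained networks look in the newest picture that a camera, given by its name, has taken for a name from the list of things; names that differ only in an ending like _2 or _b are one class to them, and where a whole thing is asked for, a point or a joint stands for the part that bears it (a point fixed in the world has none). Each returns a list of dicts, best first, with "score" (0 to 1); they miss things now and then, are a little off and sometimes report something else, mostly with a low value. They report only what shows in the picture. A call takes as long as a camera call. They do not tell look-alikes from the thing itself.
- manip.spot_in(camera, label): "position" ([x, y, z] in m, in world coordinates, good to about 4 mm: the middle of the surface that is visible of it).
The state is a dict: "time_s": time; "joint_pos": joint angles; "joint_vel": joint speeds; "joint_torque": joint torques, N m; "eef_pos": TCP position; "ee_rot": TCP orientation; "wrist_force": force on the tool from outside, world axes, zero at the start; "ft_torque": the same for the moment, N m; "width": finger opening in m; "gripper_force": force on a finger pad.
Only numpy, scipy, OpenCV 4.12 (cv2) and the standard library are available. Lean on these libraries where they do the work, as an engineer would, in place of code of your own. Each camera call takes 0.05 s, during which the arm holds its last target. There are 200 camera calls.

## Working session

There is one attempt and no reset: what is moved stays moved. The work goes in short steps, Python scripts to look and compute and a shell command to move; the robot and the scene stay as the last step left them, time stands still between calls to the robot, and variables do not carry over. Pictures are saved under pics/ and viewed, at most 10 in all, crops included, and the job is handed in when it is done.

```bash
mkdir -p pics; ls
cat > h.py <<'E'
from station import manip
import numpy as np, cv2
def snap(c,f=None):
    d=manip.get_image(c)
    if f: cv2.imwrite('pics/'+f,d['image'][:,:,::-1])
    return d
def world(d,u,v,z=None):
    R=np.array(d['R']);t=np.array(d['t'])
    ray=np.array([(u-d['cx'])/d['fx'],(v-d['cy'])/d['fy'],1.])
    o=-R.T@t; w=R.T@ray
    s=d['depth'][int(v),int(u)] if z is None else (z-o[2])/w[2]
    return o+w*s
def pix(d,X):
    c=np.array(d['R'])@np.array(X)+d['t']; return d['fx']*c[0]/c[2]+d['cx'],d['fy']*c[1]/c[2]+d['cy']
E
python3 - <<'E'
from h import *
for c in('top','side'):
    d=snap(c,c+'0.png')
    for l in('finial_mid','finial_neck','rail_seat','rail','stand_top','mallet','glue','tape'):
        for r in manip.spot_in(c,l)[:4]: print(c,l,np.round(r['position'],3),round(r['score'],2),np.round(pix(d,r['position'])))
o=manip.get_obs();print(o)
E
```

```text
pics
top finial_mid [ 0.542 -0.22   0.081] 0.79 [451. 262.]
top finial_mid [ 0.35  -0.16   0.076] 0.75 [422. 370.]
top finial_mid [ 0.681 -0.271  0.042] 0.66 [468. 194.]
top finial_neck [ 0.684 -0.273  0.04 ] 0.95 [469. 193.]
top finial_neck [ 0.354 -0.158  0.078] 0.78 [421. 368.]
top finial_neck [ 0.542 -0.228  0.078] 0.58 [454. 262.]
top rail_seat [ 0.535 -0.221  0.053] 0.7 [448. 268.]
top rail [ 0.533 -0.223  0.052] 0.81 [449. 269.]
top stand_top [0.505 0.248 0.009] 0.58 [201. 290.]
top mallet [0.782 0.13  0.049] 0.66 [261. 146.]
top mallet [ 0.535 -0.226  0.055] 0.3 [451. 268.]
top glue [ 0.659 -0.021  0.1  ] 0.8 [340. 198.]
top tape [0.443 0.005 0.042] 0.65 [328. 319.]
side finial_mid [ 0.349 -0.184  0.073] 0.91 [254. 379.]
side finial_mid [ 0.686 -0.286  0.04 ] 0.87 [454. 333.]
side finial_mid [ 0.536 -0.248  0.08 ] 0.82 [374. 349.]
side finial_neck [ 0.532 -0.247  0.081] 0.64 [372. 350.]
side finial_neck [ 0.343 -0.178  0.078] 0.64 [249. 377.]
side finial_neck [ 0.684 -0.282  0.04 ] 0.61 [451. 332.]
side rail_seat [ 0.522 -0.288  0.058] 0.61 [381. 379.]
side rail [ 0.526 -0.28
[... 252 characters left out ...]
pos': array([ 1.18241121e+00,  4.80137136e-01,  1.59626535e+00, -1.00408855e-05,
        1.06509065e+00, -4.65800850e-02]), 'joint_vel': array([ 8.48183965e-05,  9.98013083e-04,  2.26038104e-04,  1.89670898e-04,
        1.07341532e-03, -1.54475509e-03]), 'joint_torque': array([ 5.03948013e-04, -9.50455070e+01, -4.30670929e+01,  2.66537754e-04,
        1.93102296e-04,  6.18045306e-05]), 'eef_pos': array([0.21785262, 0.61243089, 0.23135031]), 'ee_rot': array([1.70069388e-01, 9.85432088e-01, 4.76385117e-05, 1.50251733e-05]), 'wrist_force': array([0.45194759, 0.08766498, 0.43798418]), 'ft_torque': array([ 0.07990027, -0.01168451,  0.02539689]), 'gripper_force': 0.0, 'width': 0.08532202665833243}
```

View pics/top0.png

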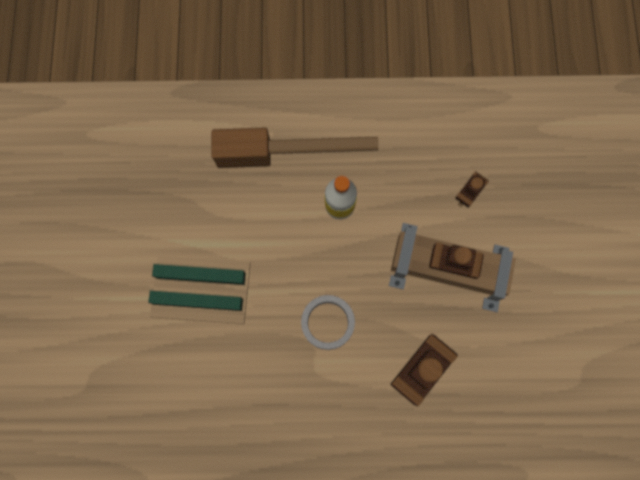

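Run:
```python
from h import *
im=cv2.imread('pics/top0.png')[220:420,340:540]
im2=cv2.imread('pics/side0.png')[280:480,200:480]
a=cv2.resize(im,None,fx=2.9,fy=2.9); 
cv2.imwrite('pics/c1.png',a)
cv2.imwrite('pics/c2.png',cv2.resize(im2,None,fx=2.8,fy=2.8))
```

```text
(no output)
```

View pics/c2.png

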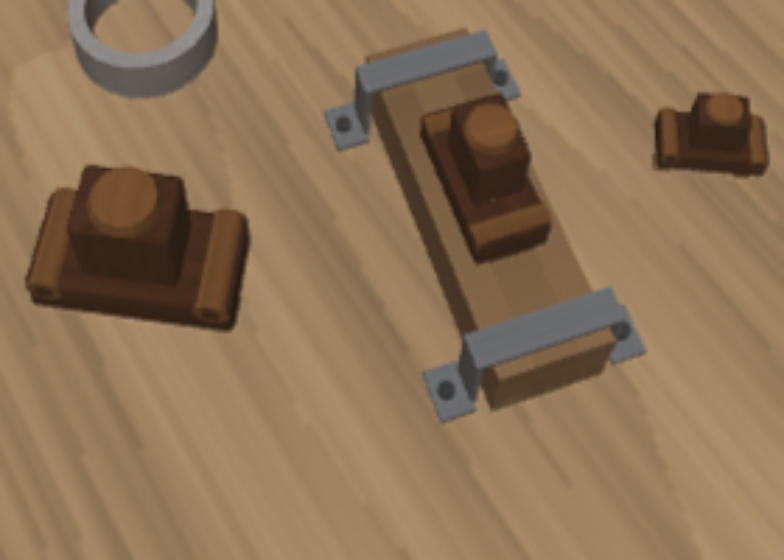

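View pics/c1.png

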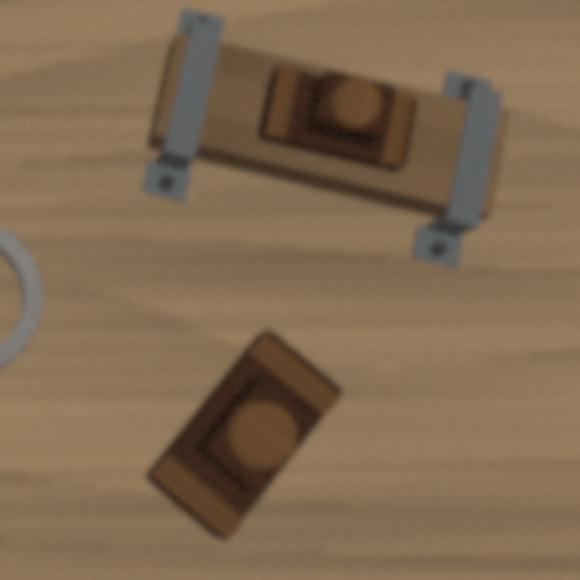

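The candidates are the finials at top-camera pixels (422,370), large and standing loose, (455,260), seated in the strapped rail, and (472,190), small and loose. The one at (455,260) is meant: it is middle-sized and seated in the rail, which the crop confirms. The stand is at (198,288), the glue bottle at (341,198), the tape at (328,322) and the mallet at (290,146).

```bash
cat >> h.py <<'E'
def cloud(d):
    D=d['depth'];v,u=np.mgrid[:480,:640]
    P=np.stack([(u-d['cx'])/d['fx']*D,(v-d['cy'])/d['fy']*D,D],-1)
    return (P-np.array(d['t']))@np.array(d['R'])
def rect(P,m):
    p=P[m][:,:2].astype(np.float32)*1000
    (c,s,a)=cv2.minAreaRect(p); b=cv2.boxPoints((c,s,a)); e=[b[1]-b[0],b[2]-b[1]]; e=max(e,key=np.linalg.norm)
    return np.round(c,1),np.round(s,1),round(np.degrees(np.arctan2(e[1],e[0]))%180,1),np.round(np.median(P[m][:,2]),4),m.sum()
E
python3 - <<'E'
from h import *
d=snap('top');P=cloud(d);x,y,z=P[...,0],P[...,1],P[...,2];ok=d['depth']>0
n=ok&(abs(x-.54)<.15)&(abs(y+.22)<.15)
for a,b in((.1,.14),(.115,.126),(.07,.085),(.045,.085),(.045,.056)): print(a,b,rect(P,n&(z>a)&(z<b)))
im=d['image'].astype(int);g=ok&(im[...,1]>im[...,0]+15)&(abs(y-.25)<.15)&(abs(x-.5)<.15)&(z>.04)
print(rect(P,g)); mx=np.median(x[g]); print(rect(P,g&(x>mx+.005)),rect(P,g&(x<mx-.005)))
for b in((.78,.13),(.659,-.02),(.443,.005)):
  m=ok&(abs(x-b[0])<.06)&(abs(y-b[1])<.25 if b[0]>.7 else abs(y-b[1])<.07)&(z>.012); print(rect(P,m),z[m].max())
for s in ('side',):
  d=snap(s);P=cloud(d);x,y,z=P[...,0],P[...,1],P[...,2]
  n=(d['depth']>0)&(abs(x-.54)<.08)&(abs(y+.22)<.08)
  for a,b in((.1,.14),(.122,.135),(.07,.085)): print(s,a,b,rect(P,n&(z>a)&(z<b)))
E
```

```text
0.1 0.14 (array([ 547.3, -232.8]), array([44.4, 33. ]), np.float32(76.0), np.float64(0.1242), np.int64(531))
0.115 0.126 (array([ 547.3, -232.9]), array([44.2, 33. ]), np.float32(76.1), np.float64(0.1228), np.int64(253))
0.07 0.085 (array([ 538.5, -230.7]), array([ 92.5, 321. ]), np.float32(166.4), np.float64(0.0778), np.int64(1032))
0.045 0.085 (array([ 537.2, -227.9]), array([258.9, 235.6]), np.float32(21.6), np.float64(0.0554), np.int64(4497))
0.045 0.056 (array([ 548.9, -224.7]), array([214.1, 254.7]), np.float32(118.0), np.float64(0.053), np.int64(2468))
(array([507. , 248.5]), array([168.6,  72.2]), np.float32(84.8), np.float64(0.0507), np.int64(2099))
(array([532.4, 246. ]), array([167.6,  22.7]), np.float32(85.5), np.float64(0.0507), np.int64(984)) (array([482. , 250.7]), array([168.6,  21.4]), np.float32(85.2), np.float64(0.0507), np.int64(1049))
(array([785.6,  64. ]), array([ 61.8, 325.6]), np.float32(90.8), np.float64(0.0524), np.int64(3773)) 0.07859233055757356
(array([671.1, -22.2]), array([59.4, 56.2]), np.float32(82.9), np.float64(0.1025), np.int64(1109)) 0.15692112610363954
(array([440.6,   5.1]), array([98.5, 98.2]), np.float32(89.6), np.float64(0.0404), np.int64(1055)) 0.0471828894346121
side 0.1 0.14 (array([ 544.8, -233.3]), array([46.5, 32.5]), np.float32(74.8), np.float64(0.1229), np.int64(681))
side 0.122 0.135 (array([ 544.6, -234.3]), array([43.8, 31.7]), np.float32(72.0), np.float64(0.127), np.int64(411))
side 0.07 0.085 (array([ 544.8, -234.1]), array([92.3, 47.2]), np.float32(75.6), np.float64(0.0779), np.int64(797))
```

```bash
python3 -m handwheel '[{"wz":-0.0925,"tx":-0.03,"ty":-0.0245,"hand":-1},{"tx":-0.034,"ty":-0.027},{"tx":-0.034,"ty":-0.027},{"tx":-0.034,"ty":-0.027},{"tx":-0.034,"ty":-0.027},{"tx":-0.034,"ty":-0.027},{"tx":-0.034,"ty":-0.027},{"tx":-0.034,"ty":-0.027},{"tx":-0.034,"ty":-0.027}]'
python3 -m handwheel '[{"tx":-0.015,"ty":-0.035},{"tx":-0.015,"ty":-0.035},{"tx":-0.015,"ty":-0.035},{"tx":-0.015,"ty":-0.035},{"tx":-0.015,"ty":-0.035},{"tx":-0.015,"ty":-0.035},{"tx":-0.015,"ty":-0.035},{"tx":-0.015,"ty":-0.035},{"tx":-0.015,"ty":-0.035},{"tx":-0.015,"ty":-0.035}]'
cat >> h.py <<'E'
from scipy.spatial.transform import Rotation as Ro
def go(target,ang=None):
    o=manip.get_obs();R=Ro.from_quat(o['ee_rot']);M=R.as_matrix()
    print('eef',np.round(o['eef_pos'],4),'yaw(y)',round(np.degrees(np.arctan2(M[1,1],M[0,1])),2),'z',np.round(M[:,2],3))
    print('tool delta',np.round(M.T@(np.array(target)-o['eef_pos']),4),'t',o['time_s'],'F',np.round(o['wrist_force'],2),'T',np.round(o['ft_torque'],2))
E
python3 -c "
from h import *
go((.546,-.233,.2))"
```

```text
eef [0.2179 0.6124 0.2313] yaw(y) 70.41 z [-0. -0. -1.]
tool delta [-0.5926 -0.6865  0.0313] t 1.0 F [-0.53 -0.5   0.17] T [-0.01 -0.01  0.04]$[0]: bad value
$[0]: bad value
```

```bash
python3 -m handwheel '[{"wx":0,"wy":0,"wz":-0.0925,"tx":-0.03,"ty":-0.0245,"tz":0,"hand":-1}]'; python3 -m handwheel '[{"tx":-0.034,"ty":-0.027,"hand":-1}]'
```

```text
time_s: 1.1
eef_pos: [0.2367, 0.5817, 0.2312]
ee_rot: [0.123, 0.992, 0.001, -0.0]
wrist_force: [1.9, 0.0, 0.7]
width: 0.0851
gripper_force: 0.0$[0]: bad value
```

```bash
python3 -m handwheel '[{"wx":0,"wy":0,"wz":0,"tx":-0.034,"ty":-0.027,"tz":0,"hand":-1},{"wx":0,"wy":0,"wz":0,"tx":-0.034,"ty":-0.027,"tz":0,"hand":-1},{"wx":0,"wy":0,"wz":0,"tx":-0.034,"ty":-0.027,"tz":0,"hand":-1},{"wx":0,"wy":0,"wz":0,"tx":-0.034,"ty":-0.027,"tz":0,"hand":-1},{"wx":0,"wy":0,"wz":0,"tx":-0.034,"ty":-0.027,"tz":0,"hand":-1},{"wx":0,"wy":0,"wz":0,"tx":-0.034,"ty":-0.027,"tz":0,"hand":-1},{"wx":0,"wy":0,"wz":0,"tx":-0.034,"ty":-0.027,"tz":0,"hand":-1},{"wx":0,"wy":0,"wz":0,"tx":-0.034,"ty":-0.027,"tz":0,"hand":-1}]'
python3 -m handwheel '[{"wx":0,"wy":0,"wz":0,"tx":-0.015,"ty":-0.035,"tz":0,"hand":-1},{"wx":0,"wy":0,"wz":0,"tx":-0.015,"ty":-0.035,"tz":0,"hand":-1},{"wx":0,"wy":0,"wz":0,"tx":-0.015,"ty":-0.035,"tz":0,"hand":-1},{"wx":0,"wy":0,"wz":0,"tx":-0.015,"ty":-0.035,"tz":0,"hand":-1},{"wx":0,"wy":0,"wz":0,"tx":-0.015,"ty":-0.035,"tz":0,"hand":-1},{"wx":0,"wy":0,"wz":0,"tx":-0.015,"ty":-0.035,"tz":0,"hand":-1},{"wx":0,"wy":0,"wz":0,"tx":-0.015,"ty":-0.035,"tz":0,"hand":-1},{"wx":0,"wy":0,"wz":0,"tx":-0.015,"ty":-0.035,"tz":0,"hand":-1},{"wx":0,"wy":0,"wz":0,"tx":-0.015,"ty":-0.035,"tz":0,"hand":-1},{"wx":0,"wy":0,"wz":0,"tx":-0.015,"ty":-0.035,"tz":0,"hand":-1}]'
python3 -c "
from h import *
go((.546,-.233,.2))"
```

```text
time_s: 1.9
eef_pos: [0.4491, 0.3014, 0.2315]
ee_rot: [0.124, 0.992, 0.0, 0.0]
wrist_force: [0.3, 0.7, 0.5]
width: 0.0852
gripper_force: 0.0
time_s: 2.9
eef_pos: [0.5073, -0.075, 0.2315]
ee_rot: [0.124, 0.992, -0.0, 0.0]
wrist_force: [0.7, 0.4, -0.3]
width: 0.0853
gripper_force: 0.0
eef [ 0.5073 -0.075   0.2315] yaw(y) 75.71 z [ 0. -0. -1.]
tool delta [-0.0765 -0.1436  0.0315] t 2.9 F [ 0.7   0.38 -0.29] T [-0.01  0.01  0.02]
```

Tracking is exact. Go above the neck and look with the wrist camera.

```bash
python3 -m handwheel '[{"wx":0,"wy":0,"wz":0,"tx":-0.0153,"ty":-0.0287,"tz":0,"hand":-1},{"wx":0,"wy":0,"wz":0,"tx":-0.0153,"ty":-0.0287,"tz":0,"hand":-1},{"wx":0,"wy":0,"wz":0,"tx":-0.0153,"ty":-0.0287,"tz":0,"hand":-1},{"wx":0,"wy":0,"wz":0,"tx":-0.0153,"ty":-0.0287,"tz":0,"hand":-1},{"wx":0,"wy":0,"wz":0,"tx":-0.0153,"ty":-0.0287,"tz":0,"hand":-1},{"wx":0,"wy":0,"wz":0,"tx":0,"ty":0,"tz":0,"hand":-1}]'
python3 - <<'E'
from h import *
d=snap('wrist','w1.png');P=cloud(d);x,y,z=P[...,0],P[...,1],P[...,2]
n=(d['depth']>0)&(abs(x-.546)<.1)&(abs(y+.233)<.1)
for a,b in((.1,.14),(.122,.136),(.07,.085)):
  m=n&(z>a)&(z<b)
  if m.sum()>20: print(a,b,rect(P,m))
go((.546,-.233,.087))
E
```

```text
time_s: 3.5
eef_pos: [0.5468, -0.2349, 0.2313]
ee_rot: [0.125, 0.992, -0.001, 0.001]
wrist_force: [-0.2, -0.7, 0.3]
width: 0.0855
gripper_force: 0.0
0.1 0.14 (array([ 546., -234.]), array([44.1, 32.5]), np.float32(75.4), np.float64(0.1228), np.int64(3767))
0.122 0.136 (array([ 546., -234.]), array([41.5, 31. ]), np.float32(76.5), np.float64(0.1277), np.int64(2192))
0.07 0.085 (array([ 546. , -233.8]), array([92.1, 47. ]), np.float32(75.4), np.float64(0.0774), np.int64(4466))
eef [ 0.5461 -0.233   0.2311] yaw(y) 75.59 z [ 0. -0. -1.]
tool delta [0.0002 0.     0.1441] t 3.55 F [-0.68  0.9  -0.4 ] T [-0.06  0.    0.  ]
```

View pics/w1.png

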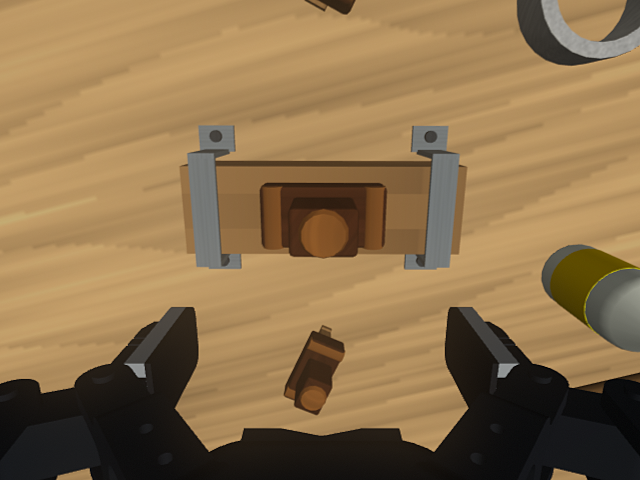

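```bash
python3 -m handwheel '[{"wx":0,"wy":0,"wz":0,"tx":0.0,"ty":0,"tz":0.03,"hand":-1},{"wx":0,"wy":0,"wz":0,"tx":0,"ty":-0.001,"tz":0.03,"hand":-1},{"wx":0,"wy":0,"wz":0,"tx":0,"ty":0,"tz":0.03,"hand":-1},{"wx":0,"wy":0,"wz":0,"tx":0,"ty":0,"tz":0.03,"hand":-1},{"wx":0,"wy":0,"wz":0,"tx":0,"ty":0,"tz":0.018,"hand":-1},{"wx":0,"wy":0,"wz":0,"tx":0,"ty":0,"tz":0.01,"hand":-1},{"wx":0,"wy":0,"wz":0,"tx":0,"ty":0,"tz":0,"hand":-1}]'
python3 -m handwheel '[{"wx":0,"wy":0,"wz":0,"tx":0,"ty":0,"tz":0,"hand":1},{"wx":0,"wy":0,"wz":0,"tx":0,"ty":0,"tz":0,"hand":1},{"wx":0,"wy":0,"wz":0,"tx":0,"ty":0,"tz":0,"hand":1},{"wx":0,"wy":0,"wz":0,"tx":0,"ty":0,"tz":0,"hand":1},{"wx":0,"wy":0,"wz":0,"tx":0,"ty":0,"tz":0,"hand":1},{"wx":0,"wy":0,"wz":0,"tx":0,"ty":0,"tz":0,"hand":1},{"wx":0,"wy":0,"wz":0,"tx":0,"ty":0,"tz":0,"hand":1},{"wx":0,"wy":0,"wz":0,"tx":0,"ty":0,"tz":0,"hand":1}]' 90
python3 -c "
from h import *
go((.546,-.233,.083))"
```

```text
time_s: 4.25
eef_pos: [0.545, -0.2314, 0.0824]
ee_rot: [0.124, 0.992, 0.0, -0.001]
wrist_force: [-0.0, -1.1, -0.3]
width: 0.0856
gripper_force: 0.0
time_s: 5.05
eef_pos: [0.5464, -0.2333, 0.0848]
ee_rot: [0.124, 0.992, -0.001, 0.001]
wrist_force: [-4.0, -6.7, 12.1]
width: 0.0429
gripper_force: 90.3
eef [ 0.5464 -0.2333  0.0848] yaw(y) 75.72 z [ 0.002 -0.002 -1.   ]
tool delta [0.0005 0.0002 0.0018] t 5.05 F [-4.02 -6.66 12.06] T [-0.65  0.54  0.1 ]
```

```bash
python3 -m handwheel '[{"wx":0,"wy":0,"wz":0,"tx":0,"ty":0.001,"tz":-0.001,"hand":1},{"wx":0,"wy":0,"wz":0,"tx":0,"ty":0,"tz":-0.001,"hand":1},{"wx":0,"wy":0,"wz":0,"tx":0,"ty":0,"tz":0,"hand":1}]'
python3 -c "
from h import *
go((.546,-.233,.083))"
```

```text
time_s: 5.35
eef_pos: [0.5458, -0.2327, 0.0853]
ee_rot: [0.124, 0.992, -0.001, 0.0]
wrist_force: [-2.1, -12.9, -14.8]
width: 0.0431
gripper_force: 94.5
eef [ 0.5458 -0.2327  0.0853] yaw(y) 75.74 z [ 0.    -0.002 -1.   ]
tool delta [-0.0003 -0.0003  0.0023] t 5.35 F [ -2.06 -12.86 -14.79] T [-2.76  0.28 -0.02]
```

```bash
python3 -m handwheel '[{"wx":0,"wy":0,"wz":0,"tx":0,"ty":-0.001,"tz":0.0009,"hand":1},{"wx":0,"wy":0,"wz":0,"tx":0,"ty":0,"tz":0,"hand":1}]'
python3 -c "
from h import *
go((.546,-.233,.083))"
```

```text
time_s: 5.55
eef_pos: [0.5462, -0.233, 0.0851]
ee_rot: [0.124, 0.992, -0.0, 0.001]
wrist_force: [-1.3, -5.4, 1.2]
width: 0.043
gripper_force: 96.6
eef [ 0.5462 -0.233   0.0851] yaw(y) 75.71 z [ 0.001 -0.001 -1.   ]
tool delta [ 0.0001 -0.0001  0.0021] t 5.55 F [-1.34 -5.4   1.2 ] T [-1.14  0.1  -0.01]
```

```bash
python3 -m handwheel '[{"wx":-0.01,"wy":0,"wz":0,"tx":0,"ty":-0.00033,"tz":-0.00046,"hand":1},{"wx":-0.01,"wy":0,"wz":0,"tx":0,"ty":-0.00033,"tz":-0.00046,"hand":1},{"wx":0,"wy":0,"wz":0,"tx":0,"ty":0,"tz":0,"hand":1}]'
cat >> h.py <<'E'
def st(y=75.7,z0=.0851,p0=(.5462,-.233)):
    # tilt about rail x (+: +y end up), and TCP shift along rail y / z; end heights
    o=manip.get_obs();M=Ro.from_quat(o['ee_rot']).as_matrix();c,s=np.cos(np.radians(y)),np.sin(np.radians(y))
    ax=np.array([c,s,0]);th=np.arcsin(M[:,1]@[0,0,1]); p=np.array(o['eef_pos']); 
    mid=p[2]-z0+.033-.033*np.cos(th)
    dy=(p[:2]-p0)@ax[:2]; F=np.array(o['wrist_force']);T=np.array(o['ft_torque']); rx=np.array([s,-c,0])
    print('tilt %.4f dz %.2f a %.2f b %.2f dy %.2f mm  Fy %.1f Fx %.1f Fz %.1f Tx %.2f t %.2f'%(th,1e3*(p[2]-z0),1e3*(mid+.035*th),1e3*(mid-.035*th),1e3*dy,F@ax,F@rx,F[2],T@rx,o['time_s']), 'w',round(o['width'],4))
E
python3 -c "
from h import *
st()"
```

```text
time_s: 5.85
eef_pos: [0.5457, -0.2335, 0.0854]
ee_rot: [0.124, 0.992, 0.01, 0.002]
wrist_force: [1.2, -4.2, -7.3]
width: 0.0425
gripper_force: 95.6
tilt 0.0197 dz 0.33 a 1.02 b -0.36 dy -0.61 mm  Fy -3.8 Fx 2.2 Fz -7.3 Tx -1.87 t 5.85 w 0.0425
```

```bash
python3 -m handwheel '[{"wx":-0.01,"wy":0,"wz":0,"tx":0,"ty":-0.00033,"tz":-0.00046,"hand":1},{"wx":-0.01,"wy":0,"wz":0,"tx":0,"ty":-0.00033,"tz":-0.00046,"hand":1},{"wx":0,"wy":0,"wz":0,"tx":0,"ty":0,"tz":0,"hand":1}]'; python3 -c "
from h import *
st()"
```

```text
time_s: 6.15
eef_pos: [0.5455, -0.234, 0.086]
ee_rot: [0.124, 0.992, 0.02, 0.003]
wrist_force: [2.1, -5.0, -14.3]
width: 0.0428
gripper_force: 94.8
tilt 0.0395 dz 0.92 a 2.33 b -0.43 dy -1.19 mm  Fy -4.3 Fx 3.2 Fz -14.3 Tx -2.99 t 6.15 w 0.0428
```

```bash
python3 -m handwheel '[{"wx":0.01,"wy":0,"wz":0,"tx":0,"ty":0.00033,"tz":0.00046,"hand":1},{"wx":0.01,"wy":0,"wz":0,"tx":0,"ty":0.00033,"tz":0.00046,"hand":1},{"wx":0.01,"wy":0,"wz":0,"tx":0,"ty":0.00033,"tz":0.00046,"hand":1},{"wx":0.01,"wy":0,"wz":0,"tx":0,"ty":0.00033,"tz":0.00046,"hand":1},{"wx":0,"wy":0,"wz":0,"tx":0,"ty":0,"tz":0,"hand":1}]'; python3 -c "
from h import *
st()"
python3 -m handwheel '[{"wx":0.01,"wy":0,"wz":0,"tx":0,"ty":0.00033,"tz":-0.00046,"hand":1},{"wx":0.01,"wy":0,"wz":0,"tx":0,"ty":0.00033,"tz":-0.00046,"hand":1},{"wx":0,"wy":0,"wz":0,"tx":0,"ty":0,"tz":0,"hand":1}]'; python3 -c "
from h import *
st()"
```

```text
time_s: 6.65
eef_pos: [0.5461, -0.2326, 0.0851]
ee_rot: [0.124, 0.992, -0.001, 0.001]
wrist_force: [-1.7, -8.8, 0.7]
width: 0.0429
gripper_force: 96.5
tilt -0.0016 dz 0.03 a -0.03 b 0.09 dy 0.35 mm  Fy -8.9 Fx 0.5 Fz 0.7 Tx -1.76 t 6.65 w 0.0429
time_s: 6.95
eef_pos: [0.5462, -0.2319, 0.0858]
ee_rot: [0.124, 0.992, -0.011, -0.001]
wrist_force: [-1.0, -8.4, -3.3]
width: 0.0432
gripper_force: 96.0
tilt -0.0214 dz 0.74 a 0.00 b 1.50 dy 1.11 mm  Fy -8.4 Fx 1.1 Fz -3.3 Tx -1.40 t 6.95 w 0.0432
```

```bash
python3 -m handwheel '[{"wx":0.01,"wy":0,"wz":0,"tx":0,"ty":0.00033,"tz":-0.00046,"hand":1},{"wx":0.01,"wy":0,"wz":0,"tx":0,"ty":0.00033,"tz":-0.00046,"hand":1},{"wx":0,"wy":0,"wz":0,"tx":0,"ty":0,"tz":0,"hand":1}]'; python3 -c "
from h import *
st()"
```

```text
time_s: 7.25
eef_pos: [0.5464, -0.2311, 0.0867]
ee_rot: [0.124, 0.992, -0.02, -0.002]
wrist_force: [0.0, -7.8, -4.2]
width: 0.0426
gripper_force: 95.9
tilt -0.0412 dz 1.57 a 0.15 b 3.04 dy 1.91 mm  Fy -7.5 Fx 1.9 Fz -4.2 Tx -1.14 t 7.25 w 0.0426
```

End b gives (Fz changes by 5 N against 15 N at a), so the glue is at a. I'll raise b to about 9 mm.

```bash
python3 -m handwheel '[{"wx":0.01,"wy":0,"wz":0,"tx":0,"ty":0.0002,"tz":-0.00046,"hand":1},{"wx":0.01,"wy":0,"wz":0,"tx":0,"ty":0.0002,"tz":-0.00046,"hand":1},{"wx":0.01,"wy":0,"wz":0,"tx":0,"ty":0.0002,"tz":-0.00046,"hand":1},{"wx":0.01,"wy":0,"wz":0,"tx":0,"ty":0.0002,"tz":-0.00046,"hand":1},{"wx":0,"wy":0,"wz":0,"tx":0,"ty":0,"tz":0,"hand":1}]'; python3 -c "
from h import *
st()"
```

```text
time_s: 7.75
eef_pos: [0.5466, -0.2298, 0.0883]
ee_rot: [0.124, 0.991, -0.04, -0.005]
wrist_force: [2.8, -2.4, -3.6]
width: 0.0433
gripper_force: 96.4
tilt -0.0806 dz 3.19 a 0.48 b 6.12 dy 3.21 mm  Fy -1.6 Fx 3.3 Fz -3.6 Tx 0.14 t 7.75 w 0.0433
```

```bash
python3 -m handwheel '[{"wx":0.01,"wy":0,"wz":0,"tx":0,"ty":0.0003,"tz":-0.00046,"hand":1},{"wx":0.01,"wy":0,"wz":0,"tx":0,"ty":0.0003,"tz":-0.00046,"hand":1},{"wx":0.01,"wy":0,"wz":0,"tx":0,"ty":0.0003,"tz":-0.00046,"hand":1},{"wx":0.008,"wy":0,"wz":0,"tx":0,"ty":0.00025,"tz":-0.0004,"hand":1},{"wx":0,"wy":0,"wz":0,"tx":0,"ty":0,"tz":0,"hand":1}]'; python3 -c "
from h import *
st()"
```

```text
time_s: 8.25
eef_pos: [0.5469, -0.2285, 0.0898]
ee_rot: [0.124, 0.991, -0.059, -0.007]
wrist_force: [4.5, 0.5, -1.8]
width: 0.0434
gripper_force: 96.7
tilt -0.1185 dz 4.73 a 0.81 b 9.11 dy 4.53 mm  Fy 1.6 Fx 4.3 Fz -1.8 Tx 1.05 t 8.25 w 0.0434
```

```bash
python3 -m handwheel '[{"wx":-0.012,"wy":0,"wz":0,"tx":0,"ty":-0.0006,"tz":-0.00042,"hand":1},{"wx":-0.012,"wy":0,"wz":0,"tx":0,"ty":-0.0006,"tz":-0.00042,"hand":1},{"wx":-0.012,"wy":0,"wz":0,"tx":0,"ty":-0.0006,"tz":-0.00042,"hand":1},{"wx":0,"wy":0,"wz":0,"tx":0,"ty":0,"tz":0,"hand":1}]'; python3 -c "
from h import *
st()"
```

```text
time_s: 8.65
eef_pos: [0.5459, -0.2303, 0.0909]
ee_rot: [0.124, 0.991, -0.04, -0.005]
wrist_force: [5.8, 4.4, -6.9]
width: 0.0431
gripper_force: 96.3
tilt -0.0805 dz 5.76 a 3.04 b 8.68 dy 2.52 mm  Fy 5.7 Fx 4.5 Fz -6.9 Tx 1.25 t 8.65 w 0.0431
```

```bash
python3 -m handwheel '[{"wx":-0.012,"wy":0,"wz":0,"tx":0,"ty":-0.0004,"tz":-0.00045,"hand":1},{"wx":-0.012,"wy":0,"wz":0,"tx":0,"ty":-0.0005,"tz":-0.00045,"hand":1},{"wx":-0.012,"wy":0,"wz":0,"tx":0,"ty":-0.0005,"tz":-0.00045,"hand":1},{"wx":0,"wy":0,"wz":0,"tx":0,"ty":0,"tz":0,"hand":1}]'; python3 -c "
from h import *
st()"
```

```text
time_s: 9.05
eef_pos: [0.5454, -0.2322, 0.092]
ee_rot: [0.124, 0.992, -0.022, -0.003]
wrist_force: [4.5, -2.1, -13.7]
width: 0.0429
gripper_force: 95.5
tilt -0.0452 dz 6.92 a 5.37 b 8.53 dy 0.60 mm  Fy -0.9 Fx 4.9 Fz -13.7 Tx -0.13 t 9.05 w 0.0429
```

```bash
python3 -m handwheel '[{"wx":0.012,"wy":0,"wz":0,"tx":0,"ty":0.0006,"tz":-0.0003,"hand":1},{"wx":0.012,"wy":0,"wz":0,"tx":0,"ty":0.0006,"tz":-0.0004,"hand":1},{"wx":0.012,"wy":0,"wz":0,"tx":0,"ty":0.0006,"tz":-0.0004,"hand":1},{"wx":0.012,"wy":0,"wz":0,"tx":0,"ty":0.0006,"tz":-0.0004,"hand":1},{"wx":0.012,"wy":0,"wz":0,"tx":0,"ty":0.0006,"tz":-0.0004,"hand":1},{"wx":0,"wy":0,"wz":0,"tx":0,"ty":0,"tz":0,"hand":1}]'; python3 -c "
from h import *
st()"
```

```text
time_s: 9.65
eef_pos: [0.5462, -0.2292, 0.0939]
ee_rot: [0.124, 0.991, -0.053, -0.007]
wrist_force: [2.5, -8.2, -10.4]
width: 0.0427
gripper_force: 95.6
tilt -0.1068 dz 8.82 a 5.27 b 12.75 dy 3.70 mm  Fy -7.3 Fx 4.5 Fz -10.4 Tx -1.00 t 9.65 w 0.0427
```

```bash
python3 -m handwheel '[{"wx":-0.012,"wy":0,"wz":0,"tx":0,"ty":-0.0007,"tz":-0.00035,"hand":1},{"wx":-0.012,"wy":0,"wz":0,"tx":0,"ty":-0.0007,"tz":-0.0004,"hand":1},{"wx":-0.012,"wy":0,"wz":0,"tx":0,"ty":-0.0006,"tz":-0.0004,"hand":1},{"wx":0,"wy":0,"wz":0,"tx":0,"ty":0,"tz":0,"hand":1}]'; python3 -c "
from h import *
st()"
```

```text
time_s: 10.05
eef_pos: [0.5457, -0.2311, 0.0952]
ee_rot: [0.124, 0.992, -0.034, -0.005]
wrist_force: [3.4, -2.4, -11.8]
width: 0.0425
gripper_force: 95.8
tilt -0.0694 dz 10.14 a 7.79 b 12.64 dy 1.75 mm  Fy -1.5 Fx 3.9 Fz -11.8 Tx -0.36 t 10.05 w 0.0425
```

```bash
python3 -m handwheel '[{"wx":-0.012,"wy":0,"wz":0,"tx":0,"ty":-0.0006,"tz":-0.0004,"hand":1},{"wx":-0.012,"wy":0,"wz":0,"tx":0,"ty":-0.0006,"tz":-0.0004,"hand":1},{"wx":0,"wy":0,"wz":0,"tx":0,"ty":0,"tz":0,"hand":1}]'; python3 -c "
from h import *
st()"
python3 -m handwheel '[{"wx":0.012,"wy":0,"wz":0,"tx":0,"ty":0.0006,"tz":-0.0003,"hand":1},{"wx":0.012,"wy":0,"wz":0,"tx":0,"ty":0.0006,"tz":-0.0004,"hand":1},{"wx":0.012,"wy":0,"wz":0,"tx":0,"ty":0.0006,"tz":-0.0004,"hand":1},{"wx":0.012,"wy":0,"wz":0,"tx":0,"ty":0.0006,"tz":-0.0004,"hand":1},{"wx":0.012,"wy":0,"wz":0,"tx":0,"ty":0.0006,"tz":-0.0004,"hand":1},{"wx":0,"wy":0,"wz":0,"tx":0,"ty":0,"tz":0,"hand":1}]'; python3 -c "
from h import *
st()"
```

```text
time_s: 10.35
eef_pos: [0.5454, -0.2322, 0.0961]
ee_rot: [0.124, 0.992, -0.023, -0.003]
wrist_force: [4.8, -5.5, -12.7]
width: 0.0431
gripper_force: 95.6
tilt -0.0458 dz 10.97 a 9.41 b 12.61 dy 0.54 mm  Fy -4.1 Fx 6.0 Fz -12.7 Tx -0.88 t 10.35 w 0.0431
time_s: 10.95
eef_pos: [0.5463, -0.229, 0.0979]
ee_rot: [0.124, 0.991, -0.053, -0.007]
wrist_force: [2.4, -7.6, -11.0]
width: 0.0426
gripper_force: 95.5
tilt -0.1070 dz 12.79 a 9.24 b 16.72 dy 3.93 mm  Fy -6.8 Fx 4.2 Fz -11.0 Tx -1.08 t 10.95 w 0.0426
```

```bash
python3 -m handwheel '[{"wx":-0.012,"wy":0,"wz":0,"tx":0,"ty":-0.0007,"tz":-0.00035,"hand":1},{"wx":-0.012,"wy":0,"wz":0,"tx":0,"ty":-0.0007,"tz":-0.0004,"hand":1},{"wx":-0.012,"wy":0,"wz":0,"tx":0,"ty":-0.0006,"tz":-0.0004,"hand":1},{"wx":-0.012,"wy":0,"wz":0,"tx":0,"ty":-0.0006,"tz":-0.0004,"hand":1},{"wx":-0.012,"wy":0,"wz":0,"tx":0,"ty":-0.0006,"tz":-0.0004,"hand":1},{"wx":0,"wy":0,"wz":0,"tx":0,"ty":0,"tz":0,"hand":1}]'
python3 - <<'E'
from h import *
st()
d=snap('side','s2.png');im=cv2.imread('pics/s2.png')[290:430,280:480];cv2.imwrite('pics/s2c.png',cv2.resize(im,None,fx=3,fy=3))
E
```

```text
time_s: 11.55
eef_pos: [0.5454, -0.232, 0.1001]
ee_rot: [0.124, 0.992, -0.023, -0.003]
wrist_force: [3.9, -2.6, -10.9]
width: 0.0427
gripper_force: 95.8
tilt -0.0457 dz 14.98 a 13.41 b 16.61 dy 0.76 mm  Fy -1.6 Fx 4.4 Fz -10.9 Tx -0.65 t 11.55 w 0.0427
```

View pics/s2c.png

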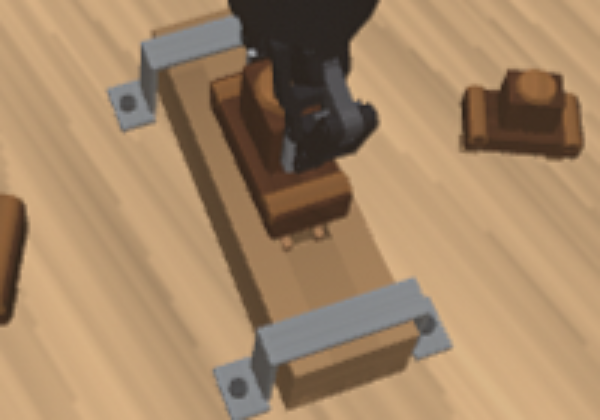

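The crop shows the finial following the grip, with its b end (about (310,205)) lifted clear of the mortise mouth. I'll keep walking it up with larger swings.

```bash
python3 -m handwheel '[{"wx":-0.012,"wy":0,"wz":0,"tx":0,"ty":-0.0006,"tz":-0.0004,"hand":1},{"wx":-0.012,"wy":0,"wz":0,"tx":0,"ty":-0.0006,"tz":-0.0004,"hand":1},{"wx":-0.012,"wy":0,"wz":0,"tx":0,"ty":-0.0005,"tz":-0.0004,"hand":1},{"wx":-0.012,"wy":0,"wz":0,"tx":0,"ty":-0.0005,"tz":-0.0004,"hand":1},{"wx":-0.012,"wy":0,"wz":0,"tx":0,"ty":-0.0005,"tz":-0.0004,"hand":1},{"wx":-0.012,"wy":0,"wz":0,"tx":0,"ty":-0.0005,"tz":-0.0004,"hand":1},{"wx":0,"wy":0,"wz":0,"tx":0,"ty":0,"tz":0,"hand":1}]'; python3 -c "
from h import *
st()"
python3 -m handwheel '[{"wx":0.012,"wy":0,"wz":0,"tx":0,"ty":0.0005,"tz":-0.0003,"hand":1},{"wx":0.012,"wy":0,"wz":0,"tx":0,"ty":0.0005,"tz":-0.0004,"hand":1},{"wx":0.012,"wy":0,"wz":0,"tx":0,"ty":0.0005,"tz":-0.0004,"hand":1},{"wx":0.012,"wy":0,"wz":0,"tx":0,"ty":0.0005,"tz":-0.0004,"hand":1},{"wx":0.012,"wy":0,"wz":0,"tx":0,"ty":0.0005,"tz":-0.0004,"hand":1},{"wx":0.012,"wy":0,"wz":0,"tx":0,"ty":0.0005,"tz":-0.0004,"hand":1},{"wx":0.012,"wy":0,"wz":0,"tx":0,"ty":0.0005,"tz":-0.0004,"hand":1},{"wx":0.012,"wy":0,"wz":0,"tx":0,"ty":0.0005,"tz":-0.0004,"hand":1},{"wx":0,"wy":0,"wz":0,"tx":0,"ty":0,"tz":0,"hand":1}]'; python3 -c "
from h import *
st()"
```

```text
time_s: 12.3
eef_pos: [0.5446, -0.2354, 0.1025]
ee_rot: [0.124, 0.992, 0.013, 0.001]
wrist_force: [2.3, -7.3, -11.0]
width: 0.043
gripper_force: 95.8
tilt 0.0256 dz 17.41 a 18.32 b 16.53 dy -2.71 mm  Fy -6.5 Fx 4.0 Fz -11.0 Tx -1.71 t 12.30 w 0.043
time_s: 13.2
eef_pos: [0.5459, -0.23, 0.1056]
ee_rot: [0.124, 0.992, -0.035, -0.005]
wrist_force: [4.6, 0.7, -15.8]
width: 0.0429
gripper_force: 95.4
tilt -0.0705 dz 20.54 a 18.15 b 23.09 dy 2.82 mm  Fy 1.9 Fx 4.3 Fz -15.8 Tx 0.65 t 13.20 w 0.0429
```

```bash
python3 -m handwheel '[{"wx":-0.012,"wy":0,"wz":0,"tx":0,"ty":-0.0006,"tz":-0.0001,"hand":1},{"wx":-0.012,"wy":0,"wz":0,"tx":0,"ty":-0.0006,"tz":-0.0003,"hand":1},{"wx":-0.012,"wy":0,"wz":0,"tx":0,"ty":-0.0006,"tz":-0.0004,"hand":1},{"wx":-0.012,"wy":0,"wz":0,"tx":0,"ty":-0.0006,"tz":-0.0004,"hand":1},{"wx":-0.012,"wy":0,"wz":0,"tx":0,"ty":-0.0006,"tz":-0.0004,"hand":1},{"wx":-0.012,"wy":0,"wz":0,"tx":0,"ty":-0.0005,"tz":-0.0004,"hand":1},{"wx":-0.012,"wy":0,"wz":0,"tx":0,"ty":-0.0005,"tz":-0.0004,"hand":1},{"wx":-0.012,"wy":0,"wz":0,"tx":0,"ty":-0.0005,"tz":-0.0004,"hand":1},{"wx":0,"wy":0,"wz":0,"tx":0,"ty":0,"tz":0,"hand":1}]'; python3 -c "
from h import *
st()"
python3 -m handwheel '[{"wx":0.012,"wy":0,"wz":0,"tx":0,"ty":0.0006,"tz":-0.0001,"hand":1},{"wx":0.012,"wy":0,"wz":0,"tx":0,"ty":0.0006,"tz":-0.0003,"hand":1},{"wx":0.012,"wy":0,"wz":0,"tx":0,"ty":0.0006,"tz":-0.0004,"hand":1},{"wx":0.012,"wy":0,"wz":0,"tx":0,"ty":0.0005,"tz":-0.0004,"hand":1},{"wx":0.012,"wy":0,"wz":0,"tx":0,"ty":0.0005,"tz":-0.0004,"hand":1},{"wx":0.012,"wy":0,"wz":0,"tx":0,"ty":0.0005,"tz":-0.0004,"hand":1},{"wx":0.012,"wy":0,"wz":0,"tx":0,"ty":0.0005,"tz":-0.0004,"hand":1},{"wx":0.012,"wy":0,"wz":0,"tx":0,"ty":0.0005,"tz":-0.0004,"hand":1},{"wx":0,"wy":0,"wz":0,"tx":0,"ty":0,"tz":0,"hand":1}]'; python3 -c "
from h import *
st()"
```

```text
time_s: 14.1
eef_pos: [0.5449, -0.2357, 0.1088]
ee_rot: [0.125, 0.992, 0.013, 0.002]
wrist_force: [0.8, -5.2, -11.0]
width: 0.0428
gripper_force: 96.2
tilt 0.0264 dz 23.74 a 24.67 b 22.83 dy -2.96 mm  Fy -4.9 Fx 2.1 Fz -11.0 Tx -1.23 t 14.10 w 0.0428
time_s: 15.0
eef_pos: [0.5463, -0.2299, 0.1116]
ee_rot: [0.124, 0.992, -0.035, -0.004]
wrist_force: [3.3, 5.1, -8.9]
width: 0.0431
gripper_force: 96.4
tilt -0.0705 dz 26.48 a 24.10 b 29.03 dy 3.07 mm  Fy 5.8 Fx 2.0 Fz -8.9 Tx 1.18 t 15.00 w 0.0431
```

Repeat.

```bash
python3 -m handwheel '[{"wx":-0.012,"wy":0,"wz":0,"tx":0,"ty":-0.0007,"tz":-0.0003,"hand":1},{"wx":-0.012,"wy":0,"wz":0,"tx":0,"ty":-0.0006,"tz":-0.0004,"hand":1},{"wx":-0.012,"wy":0,"wz":0,"tx":0,"ty":-0.0006,"tz":-0.0004,"hand":1},{"wx":-0.012,"wy":0,"wz":0,"tx":0,"ty":-0.0006,"tz":-0.0004,"hand":1},{"wx":-0.012,"wy":0,"wz":0,"tx":0,"ty":-0.0006,"tz":-0.0004,"hand":1},{"wx":-0.012,"wy":0,"wz":0,"tx":0,"ty":-0.0005,"tz":-0.0004,"hand":1},{"wx":-0.012,"wy":0,"wz":0,"tx":0,"ty":-0.0005,"tz":-0.0004,"hand":1},{"wx":-0.012,"wy":0,"wz":0,"tx":0,"ty":-0.0005,"tz":-0.0004,"hand":1},{"wx":0,"wy":0,"wz":0,"tx":0,"ty":0,"tz":0,"hand":1}]'; python3 -c "
from h import *
st()"
python3 -m handwheel '[{"wx":0.012,"wy":0,"wz":0,"tx":0,"ty":0.0006,"tz":-0.0002,"hand":1},{"wx":0.012,"wy":0,"wz":0,"tx":0,"ty":0.0006,"tz":-0.0003,"hand":1},{"wx":0.012,"wy":0,"wz":0,"tx":0,"ty":0.0006,"tz":-0.0004,"hand":1},{"wx":0.012,"wy":0,"wz":0,"tx":0,"ty":0.0005,"tz":-0.0004,"hand":1},{"wx":0.012,"wy":0,"wz":0,"tx":0,"ty":0.0005,"tz":-0.0004,"hand":1},{"wx":0.012,"wy":0,"wz":0,"tx":0,"ty":0.0005,"tz":-0.0004,"hand":1},{"wx":0.012,"wy":0,"wz":0,"tx":0,"ty":0.0005,"tz":-0.0004,"hand":1},{"wx":0.012,"wy":0,"wz":0,"tx":0,"ty":0.0005,"tz":-0.0004,"hand":1},{"wx":0,"wy":0,"wz":0,"tx":0,"ty":0,"tz":0,"hand":1}]'; python3 -c "
from h import *
st()"
```

```text
time_s: 15.9
eef_pos: [0.5449, -0.2357, 0.115]
ee_rot: [0.125, 0.992, 0.013, 0.002]
wrist_force: [0.0, -3.2, -6.3]
width: 0.0432
gripper_force: 97.0
tilt 0.0264 dz 29.93 a 30.86 b 29.01 dy -2.93 mm  Fy -3.1 Fx 0.8 Fz -6.3 Tx -0.56 t 15.90 w 0.0432
time_s: 16.8
eef_pos: [0.5463, -0.2298, 0.1179]
ee_rot: [0.124, 0.992, -0.035, -0.004]
wrist_force: [-1.3, 2.6, 6.5]
width: 0.0429
gripper_force: 98.4
tilt -0.0704 dz 32.85 a 30.47 b 35.40 dy 3.13 mm  Fy 2.2 Fx -1.9 Fz 6.5 Tx 1.00 t 16.80 w 0.0429
```

```bash
python3 -m handwheel '[{"wx":0,"wy":0,"wz":0,"tx":0,"ty":0,"tz":-0.0007,"hand":1},{"wx":-0.012,"wy":0,"wz":0,"tx":0,"ty":-0.0006,"tz":-0.0008,"hand":1},{"wx":-0.012,"wy":0,"wz":0,"tx":0,"ty":-0.0006,"tz":-0.0008,"hand":1},{"wx":-0.012,"wy":0,"wz":0,"tx":0,"ty":-0.0006,"tz":-0.0008,"hand":1},{"wx":-0.012,"wy":0,"wz":0,"tx":0,"ty":-0.0005,"tz":-0.0008,"hand":1},{"wx":-0.011,"wy":0,"wz":0,"tx":0,"ty":-0.0005,"tz":-0.0008,"hand":1},{"wx":-0.011,"wy":0,"wz":0,"tx":0,"ty":-0.0005,"tz":-0.0008,"hand":1},{"wx":0,"wy":0,"wz":0,"tx":0,"ty":0,"tz":-0.001,"hand":1},{"wx":0,"wy":0,"wz":0,"tx":0,"ty":0,"tz":-0.001,"hand":1},{"wx":0,"wy":0,"wz":0,"tx":0,"ty":0,"tz":0,"hand":1}]'; python3 -c "
from h import *
st()"
```

```text
time_s: 17.8
eef_pos: [0.5454, -0.2338, 0.1254]
ee_rot: [0.124, 0.992, -0.0, 0.0]
wrist_force: [-0.5, 0.8, -4.3]
width: 0.0431
gripper_force: 97.0
tilt -0.0002 dz 40.29 a 40.28 b 40.29 dy -0.96 mm  Fy 0.7 Fx -0.7 Fz -4.3 Tx 0.05 t 17.80 w 0.0431
```

```bash
python3 -m handwheel '[{"wx":0,"wy":0,"wz":0,"tx":0,"ty":0,"tz":-0.01,"hand":1},{"wx":0,"wy":0,"wz":0,"tx":0,"ty":0,"tz":-0.02,"hand":1},{"wx":0,"wy":0,"wz":-0.056,"tx":0,"ty":0,"tz":-0.02,"hand":1},{"wx":0,"wy":0,"wz":-0.056,"tx":0,"ty":0,"tz":-0.02,"hand":1},{"wx":0,"wy":0,"wz":-0.056,"tx":0,"ty":0,"tz":-0.005,"hand":1},{"wx":0,"wy":0,"wz":0,"tx":0,"ty":0,"tz":0,"hand":1}]'; python3 -c "
from h import *
go((.507,.2485,.2))"
```

```text
time_s: 18.4
eef_pos: [0.546, -0.2339, 0.202]
ee_rot: [0.04, 0.999, -0.001, 0.001]
wrist_force: [-0.9, 0.6, -3.0]
width: 0.0429
gripper_force: 97.1
eef [ 0.546  -0.2339  0.202 ] yaw(y) 85.42 z [ 0.002 -0.001 -1.   ]
tool delta [0.0774 0.4778 0.0013] t 18.4 F [-0.86  0.64 -3.  ] T [ 0.03 -0.01 -0.01]
```

```bash
python3 -m handwheel '[{"wx":0,"wy":0,"wz":0,"tx":0.004,"ty":0.02,"tz":0,"hand":1},{"wx":0,"wy":0,"wz":0,"tx":0.006,"ty":0.037,"tz":0,"hand":1},{"wx":0,"wy":0,"wz":0,"tx":0.006,"ty":0.037,"tz":0,"hand":1},{"wx":0,"wy":0,"wz":0,"tx":0.006,"ty":0.037,"tz":0,"hand":1},{"wx":0,"wy":0,"wz":0,"tx":0.006,"ty":0.037,"tz":0,"hand":1},{"wx":0,"wy":0,"wz":0,"tx":0.006,"ty":0.037,"tz":0,"hand":1},{"wx":0,"wy":0,"wz":0,"tx":0.006,"ty":0.037,"tz":0,"hand":1}]'
python3 -m handwheel '[{"wx":0,"wy":0,"wz":0,"tx":0.006,"ty":0.037,"tz":0,"hand":1},{"wx":0,"wy":0,"wz":0,"tx":0.006,"ty":0.037,"tz":0,"hand":1},{"wx":0,"wy":0,"wz":0,"tx":0.006,"ty":0.037,"tz":0,"hand":1},{"wx":0,"wy":0,"wz":0,"tx":0.006,"ty":0.037,"tz":0,"hand":1},{"wx":0,"wy":0,"wz":0,"tx":0.006,"ty":0.037,"tz":0,"hand":1},{"wx":0,"wy":0,"wz":0,"tx":0.006,"ty":0.037,"tz":0,"hand":1},{"wx":0,"wy":0,"wz":0,"tx":0.001,"ty":0.014,"tz":0,"hand":1},{"wx":0,"wy":0,"wz":0,"tx":0,"ty":0,"tz":0,"hand":1},{"wx":0,"wy":0,"wz":0,"tx":0,"ty":0,"tz":0,"hand":1}]'
python3 - <<'E'
from h import *
go((.507,.2485,.1))
d=snap('side','s3.png');P=cloud(d);x,y,z=P[...,0],P[...,1],P[...,2]
im=d['image'].astype(int);g=(d['depth']>0)&(im[...,1]>im[...,0]+12)&(abs(y-.25)<.15)&(abs(x-.5)<.1)&(z>.045)&(z<.058)
print(rect(P,g)); 
d=snap('wrist','w3.png');P=cloud(d);x,y,z=P[...,0],P[...,1],P[...,2]
im=d['image'].astype(int);g=(d['depth']>0)&(im[...,1]>im[...,0]+12)&(abs(y-.25)<.15)&(abs(x-.5)<.1)&(z>.045)&(z<.058)
print(rect(P,g) if g.sum()>50 else g.sum())
E
```

```text
time_s: 19.1
eef_pos: [0.5239, 0.0128, 0.1999]
ee_rot: [0.041, 0.999, 0.0, -0.001]
wrist_force: [1.6, 0.3, -3.1]
width: 0.043
gripper_force: 96.8
time_s: 20.0
eef_pos: [0.5066, 0.2487, 0.1998]
ee_rot: [0.041, 0.999, -0.0, -0.001]
wrist_force: [0.6, -1.3, -3.1]
width: 0.0428
gripper_force: 96.9
eef [0.5066 0.2487 0.1998] yaw(y) 85.35 z [-0.001 -0.001 -1.   ]
tool delta [-0.0005 -0.0001  0.0998] t 20.0 F [ 0.55 -1.28 -3.12] T [-0.01  0.02 -0.02]
(array([506.2, 249. ]), array([170.3,  73.2]), np.float32(85.1), np.float64(0.051), np.int64(1062))
(array([497.1, 249.6]), array([169.8,  54.1]), np.float32(85.0), np.float64(0.0498), np.int64(8151))
```

View pics/w3.png

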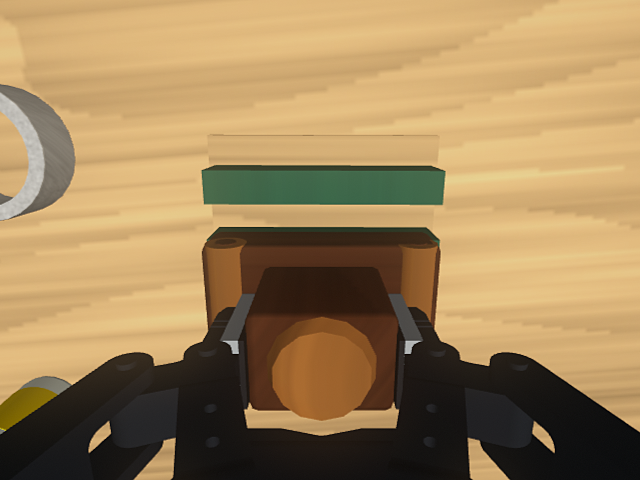

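The wrist view shows the finial square at (321,320), parallel to the battens at (322,187) and (322,235). I'll lower it.

```bash
python3 -m handwheel '[{"wx":0,"wy":0,"wz":0,"tx":0,"ty":0,"tz":0.015,"hand":1},{"wx":0,"wy":0,"wz":0,"tx":0,"ty":0,"tz":0.02,"hand":1},{"wx":0,"wy":0,"wz":0,"tx":0,"ty":0,"tz":0.02,"hand":1},{"wx":0,"wy":0,"wz":0,"tx":0,"ty":0,"tz":0.02,"hand":1},{"wx":0,"wy":0,"wz":0,"tx":0,"ty":0,"tz":0.015,"hand":1},{"wx":0,"wy":0,"wz":0,"tx":0,"ty":0,"tz":0.012,"hand":1},{"wx":0,"wy":0,"wz":0,"tx":0,"ty":0,"tz":0.008,"hand":1},{"wx":0,"wy":0,"wz":0,"tx":0,"ty":0,"tz":0.003,"hand":1},{"wx":0,"wy":0,"wz":0,"tx":0,"ty":0,"tz":0,"hand":1}]'
python3 -m handwheel '[{"wx":0,"wy":0,"wz":0,"tx":0,"ty":0,"tz":0.001,"hand":1},{"wx":0,"wy":0,"wz":0,"tx":0,"ty":0,"tz":0.001,"hand":1},{"wx":0,"wy":0,"wz":0,"tx":0,"ty":0,"tz":0,"hand":1}]'
```

```text
time_s: 21.0
eef_pos: [0.5074, 0.2487, 0.0872]
ee_rot: [0.041, 0.999, -0.0, -0.0]
wrist_force: [-0.6, -0.3, -3.0]
width: 0.0431
gripper_force: 97.0
time_s: 21.3
eef_pos: [0.5075, 0.249, 0.0855]
ee_rot: [0.041, 0.999, 0.0, 0.0]
wrist_force: [-0.2, 0.4, -3.3]
width: 0.0428
gripper_force: 97.0
```

```bash
python3 -m handwheel '[{"wx":0,"wy":0,"wz":0,"tx":0,"ty":0,"tz":0.001,"hand":1},{"wx":0,"wy":0,"wz":0,"tx":0,"ty":0,"tz":0.001,"hand":1},{"wx":0,"wy":0,"wz":0,"tx":0,"ty":0,"tz":0,"hand":1}]'
python3 -m handwheel '[{"wx":0,"wy":0,"wz":0,"tx":0,"ty":0,"tz":0.0006,"hand":1},{"wx":0,"wy":0,"wz":0,"tx":0,"ty":0,"tz":0,"hand":1}]'
```

```text
time_s: 21.6
eef_pos: [0.5073, 0.2489, 0.0831]
ee_rot: [0.041, 0.999, -0.0, -0.0]
wrist_force: [0.8, 0.9, -2.8]
width: 0.0428
gripper_force: 97.0
time_s: 21.8
eef_pos: [0.5073, 0.2488, 0.0829]
ee_rot: [0.041, 0.999, 0.0, 0.0]
wrist_force: [-2.0, -1.2, 4.6]
width: 0.0433
gripper_force: 97.8
```

```bash
python3 -m handwheel '[{"wx":0,"wy":0,"wz":0,"tx":0,"ty":0,"tz":0,"hand":0.1},{"wx":0,"wy":0,"wz":0,"tx":0,"ty":0,"tz":0,"hand":-0.3},{"wx":0,"wy":0,"wz":0,"tx":0,"ty":0,"tz":0,"hand":-1},{"wx":0,"wy":0,"wz":0,"tx":0,"ty":0,"tz":0,"hand":-1},{"wx":0,"wy":0,"wz":0,"tx":0,"ty":0,"tz":0,"hand":-1},{"wx":0,"wy":0,"wz":0,"tx":0,"ty":0,"tz":0,"hand":-1},{"wx":0,"wy":0,"wz":0,"tx":0,"ty":0,"tz":0,"hand":-1}]' 20
python3 -m handwheel '[{"wx":0,"wy":0,"wz":0,"tx":0,"ty":0,"tz":-0.005,"hand":-1},{"wx":0,"wy":0,"wz":0,"tx":0,"ty":0,"tz":-0.02,"hand":-1},{"wx":0,"wy":0,"wz":0,"tx":0,"ty":0,"tz":-0.03,"hand":-1},{"wx":0,"wy":0,"wz":0,"tx":0,"ty":0,"tz":-0.03,"hand":-1},{"wx":0,"wy":0,"wz":0,"tx":0,"ty":0,"tz":-0.03,"hand":-1},{"wx":0,"wy":0,"wz":0,"tx":0,"ty":0,"tz":-0.03,"hand":-1},{"wx":0,"wy":0,"wz":0,"tx":0,"ty":0,"tz":0,"hand":-1}]'
python3 - <<'E'
from h import *
d=snap('wrist','w4.png');P=cloud(d);x,y,z=P[...,0],P[...,1],P[...,2]
n=(d['depth']>0)&(abs(x-.507)<.1)&(abs(y-.249)<.1)
for a,b in((.1,.14),(.068,.083)): print(rect(P,n&(z>a)&(z<b)))
d=snap('side','s4.png');P=cloud(d);x,y,z=P[...,0],P[...,1],P[...,2];n=(d['depth']>0)&(abs(x-.54)<.15)&(abs(y+.22)<.15)&(z>.045)&(z<.065);print('rail z',np.percentile(z[n],[20,50,80]))
im=cv2.imread('pics/s4.png');cv2.imwrite('pics/s4c.png',im[130:430,150:480])
E
```

```text
time_s: 22.5
eef_pos: [0.5074, 0.2489, 0.0826]
ee_rot: [0.041, 0.999, -0.0, -0.0]
wrist_force: [-0.9, -0.8, 0.0]
width: 0.0855
gripper_force: 0.0
time_s: 23.2
eef_pos: [0.5093, 0.2497, 0.2319]
ee_rot: [0.041, 0.999, 0.001, 0.003]
wrist_force: [-0.1, 0.3, 0.2]
width: 0.0855
gripper_force: 0.0
(array([507. , 248.5]), array([43.9, 31.9]), np.float32(85.0), np.float64(0.1211), np.int64(3621))
(array([507.1, 248.6]), array([92.1, 46.6]), np.float32(85.3), np.float64(0.0755), np.int64(4397))
rail z [0.05158741 0.05305133 0.05556686]
```

View pics/s4c.png

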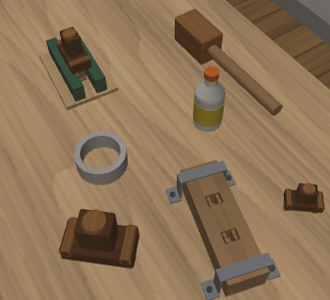

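The finial stands upright on both battens at (70,50), the rail is down with both mortises empty at (215,200) and (230,237), and the bystanders look untouched.

```bash
python3 -c "
from station import manip
print(manip.finish_job())"
```

```text
the job is handed in; nothing more can be done
None
```

The finial was rocked free, b end first because the glue was at a, and it now rests upright and released at the middle of the stand with the rail down and the bystanders left alone; the job is handed in, but the station gave no verdict.

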